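# Hook a weld coupon under the lip of a spring-loaded fixture and swing it down

### The job

Load the loose flat steel plate into the welding fixture: hold it tilted about 25 to 30 degrees, hook one short end under the fixture's retaining lip and push it in against the brass spring plunger until you feel the plunger reach its end, without ramming it. Then swing the raised end down behind the tall end stop so that the plate lies flat on the seat, and let go; do not shift the paste tin, the weight, the bracket or the tall block standing around.

Things in the scene. Friction and masses are not known exactly. Their poses are not given: they have to be found in the camera images.
- plate: The part: a plain flat grey steel plate 62 x 115 x 8 mm, about 0.47 kg, lying flat and alone on the table at the start. Origin: centre of its underside. x runs across the 62 mm width, y along the 115 mm length, z through the thickness. Both ends and both faces are alike. Best gripped across the 62 mm width at mid-length.
- fixture: Dark steel welding fixture, fixed. Origin on the table under mid-pocket; +x from the lip (robot side) to the end stop, z up. A 44 mm wide spine carries the level seat 16 mm above the table, so fingers fit beside a plate held across its width. Pocket: x -58.4 mm (back wall) to +58.4 mm (stop). Feet 104 mm wide (y), 10 mm high: x -85 to -39 and +55 to +89.
- plunger (a joint): Brass spring plunger, 26 mm wide, 11 high, in the back wall under the lip: 0 = at rest, 7 mm out of the wall; 0.007 m = pushed in to its end, flush with the wall, which stops the plate hard. 5 N starts it, 9 N holds it in. The plate swings past the end stop only while it is in by more than 5.2 mm. On a loaded plate it presses towards the stop (reads 0.005 to 0.007).
- lip_block: The upright block at the robot-side end of the fixture: back wall, retaining lip and side cheeks, with the plunger in it; fixed to the fixture, same origin and axes. The plate's end must not be rammed into it: 10 to 15 N pushes the plunger fully home.
- lip_edge (a point): Middle of the lower front edge of the retaining lip (fixture x = -49.9 mm, 13.5 mm above the seat, 8.5 mm out from the back wall). Lip and wall are 83 mm wide, 37.5 mm high over the table, and reach back to x = -76.4, the spring housing to -86.4. Below the lip, cheeks 67 mm apart (y = +-33.5), 30.5 mm high over the table, from the wall to x = -44.4 guide the plate's end.
- stop_face (a point): Foot of the end stop's inner face, at seat height (fixture x = +58.4 mm, 16 mm above the table). The stop is 50 mm wide, 14 mm thick and rises 40 mm above the seat.
- tin: Bystander, leave alone: black round paste tin, 56 mm across, 62 mm high; origin at the centre of its underside.
- weight: Bystander, leave alone: round steel weight with a knob, 43 mm across, 78 mm high; origin at the centre of its underside.
- bracket: Bystander, leave alone: welded bracket, base 62 x 105 mm with an upright tab, 52 mm high; origin at the centre of its underside.
- gauge: Bystander, leave alone: tall steel block, 30 x 42 mm, 90 mm high; origin at the centre of its underside.
Things that resemble listed ones, but are neither listed nor needed, are in the scene too. Leave any orange look-alike of the plate alone.

How it is judged:
By the outcome, as a careful person would: the job done as asked, in the order asked, and still so for the second after the job is handed in, with the robot touching nothing.
It also fails if it takes over 48 s, if anything falls off the work surface, if the arm or the gripper's body presses on something with over 40 N, if the wrist force passes 120 N, or if a joint passes its speed limit or range.

### The arm

A 7-joint arm with a two-finger parallel gripper is mounted at the origin on a cart in front of the work surface, level with it; the furniture and walls round the work are solid. World frame = base frame: x ahead of the robot, y to its left, z up, the work surface at z = 0. Lengths are in m, angles in rad, forces in N, time in s.
With the tool pointing down it reaches from about 0.4 to 0.85 m from the base axis. Payload 10.4 kg.
Tool frame: the origin (TCP) lies midway between the tips of the shut fingers; the grasp point (between the pads) lies 19 mm behind it; z points along the fingers, y is the line along which they close (so a half turn about z gives the same grasp; the last joint's range is limited). The gripper opens to 85 mm and grips with 20 to 120 N. Pads are 22 mm wide; open, the fingers measure 114 mm over their backs; the gripper's body (76 mm by 85 mm) begins 54 mm behind the grasp point. The pads swing forward as they close: fully open they stand 13 mm farther back than shut.
Start: joints at [1.129, 0.332, -0.065, 1.46, 0.022, 1.35, -0.088], TCP at [0.254, -0.571, 0.231] pointing down, gripper open.
Joint ranges: [-2.6, 2.6], [-0.5, 2.12], [-1.47, 1.34], [0.16, 2.42], [-1.27, 4.41], [0.06, 2.06], [-2.6, 2.6]. Speed limits (rad/s): [2.22, 2.22, 2.79, 2.79, 3.14, 3.14, 3.14].

### API

Orientations are given as a unit quaternion [x, y, z, w].
In Python, from rig import ctrl gives the robot as it stands. The module is installed in compiled form; this text tells all that it offers. Calls block until the motion is done:
- ctrl.move_ptp(position, orientation): joint-space move of the TCP to a pose.
- ctrl.move_straight(position, orientation=None, velocity=0.15, max_force=None): straight line of the TCP; orientation=None keeps the orientation; velocity is the mean speed in m/s. With max_force (N) it stops when the force on the tool has changed by that much, and returns True; else False.
- ctrl.move_j(angles): joint-space move.
- ctrl.let_go() and ctrl.clamp(effort=None): open the fingers fully, or close them until they stop; effort is the grip in N (None keeps the last).
- ctrl.wait(seconds).
- ctrl.ik(position, orientation): joint angles nearest the present ones, or None.
- ctrl.get_image(name): name is "scene" or "top"; returns the picture (384x512x3 uint8, red, green, blue); there is no depth.
- ctrl.camera_info(name): a dict with "mtx" (3x3 intrinsics, pixels), "rvec" (rotation vector, rad) and "tvec" (3), from world to camera coordinates, as OpenCV has them. Camera axes: x right, y down, z forward; pixel columns grow to the right and rows downward; lengths in m; the calibration is good to about 2 mm. A picture is of the moment at which its call begins. camera_info takes no time and is no camera call.
A pose or a line that the arm cannot do raises ctrl.Unreachable and nothing moves.
- ctrl.hand_in(): hands the job in; it is judged then, once.
Readings, each from a call of its own:
- ctrl.read_clock(): time.
- ctrl.read_joints(): joint angles.
- ctrl.read_joint_vel(): joint speeds.
- ctrl.read_effort(): joint torques, N m.
- ctrl.read_ee_pos(): TCP position.
- ctrl.read_tool_rot(): TCP orientation.
- ctrl.read_ft_force(): force on the tool from outside, world axes, zero at the start.
- ctrl.read_wrist_torque(): the same for the moment, N m.
- ctrl.read_finger_gap(): finger opening in m.
- ctrl.read_grip_force(): force on a finger pad.
Only numpy, scipy, OpenCV 4.12 (cv2) and the standard library are available. Lean on these libraries where they do the work, as an engineer would, in place of code of your own. Each camera call takes 0.05 s, during which the arm holds its last target. There are 200 camera calls.

## Working session

There is one attempt and no reset: what is moved stays moved. The work goes in short steps, each a Python script; the robot and the scene stay as the last script left them, time stands still between calls to the robot, and variables do not carry over. Pictures are saved under pics/ and viewed, at most 10 in all, crops included, and the job is handed in when it is done.

```bash
mkdir -p pics; python3 - <<'E'
from rig import ctrl
import cv2
for n in("scene","top"):
    im=ctrl.get_image(n); cv2.imwrite(f"pics/{n}0.png",im[:,:,::-1])
    i=ctrl.camera_info(n); print(n,i)
print(ctrl.read_clock(),ctrl.read_tool_rot(),ctrl.read_finger_gap())
E
```

```text
scene {'mtx': array([[422.54374306,   0.        , 253.17890983],
       [  0.        , 422.54374306, 183.09737346],
       [  0.        ,   0.        ,   1.        ]]), 'rvec': array([ 0.76508103, -2.55283455,  1.18294187]), 'tvec': array([0.62167197, 0.12903896, 1.62485024])}
top {'mtx': array([[394.76655718,   0.        , 252.17761108],
       [  0.        , 394.76655718, 186.37679238],
       [  0.        ,   0.        ,   1.        ]]), 'rvec': array([ 2.08246394, -2.14082897,  0.1725103 ]), 'tvec': array([0.2434783 , 0.55749289, 1.20057247])}
0.1 [ 9.78150859e-01  2.07895389e-01 -1.51761163e-04 -6.17854439e-04] 0.08533143228896732
```

View pics/scene0.png

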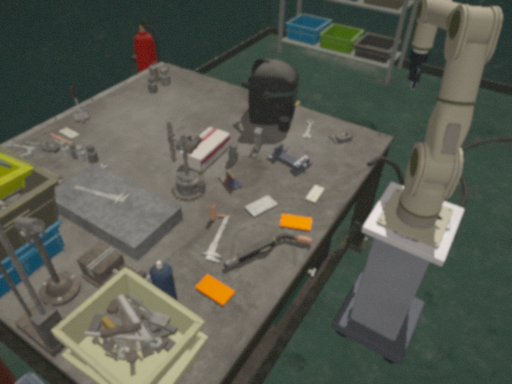

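View pics/top0.png

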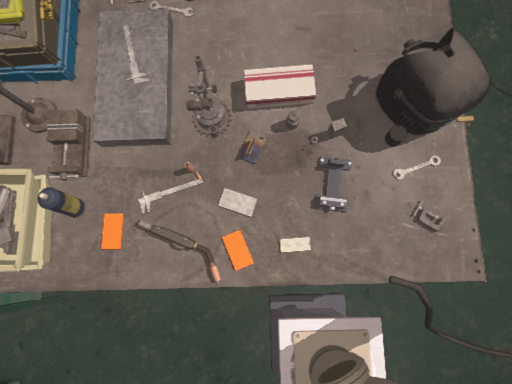

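The top view shows the grey plate at about (238,202), the fixture at (335,185), orange decoys at (112,231) and (237,250), the weight at (292,120) and the bracket at (253,150). I'll enlarge both views.

```bash
cat > h.py <<'E'
import numpy as np,cv2
from rig import ctrl
from scipy.spatial.transform import Rotation as R
def cam(n):
    i=ctrl.camera_info(n); return i["mtx"],cv2.Rodrigues(i["rvec"])[0],i["tvec"]
def ray(n,uv,z):
    K,Rm,t=cam(n); uv=np.atleast_2d(uv); d=np.c_[uv,np.ones(len(uv))]@np.linalg.inv(K).T@Rm
    c=-Rm.T@t; return c+d*((z-c[2])/d[:,2])[:,None]
def proj(n,p):
    i=ctrl.camera_info(n); return cv2.projectPoints(np.atleast_2d(np.float64(p)),i["rvec"],i["tvec"],i["mtx"],None)[0][:,0]
E
python3 - <<'E'
import cv2,numpy as np
from h import *
t=cv2.imread("pics/top0.png");s=cv2.imread("pics/scene0.png")
cv2.imwrite("pics/t1.png",cv2.resize(t[90:260,200:430],(800,591),interpolation=cv2.INTER_CUBIC))
cv2.imwrite("pics/s1.png",cv2.resize(s[100:250,180:380],(800,600),interpolation=cv2.INTER_CUBIC))
print(ray("top",[[238,202],[335,185],[322,162],[348,162],[322,210],[348,210]],0.01))
for n in("top","scene"):
    K,Rm,tt=cam(n); print(n,-Rm.T@tt)
E
```

```text
[[ 0.52198055  0.27678948  0.01      ]
 [ 0.56907153 -0.04301639  0.01      ]
 [ 0.64809138 -0.00504862  0.01      ]
 [ 0.64534628 -0.09084662  0.01      ]
 [ 0.48778476  0.00423784  0.01      ]
 [ 0.48538812 -0.07963505  0.01      ]]
top [0.3293674  0.20038832 1.28950219]
scene [-0.09191788  1.31312739  1.14477638]
```

View pics/t1.png

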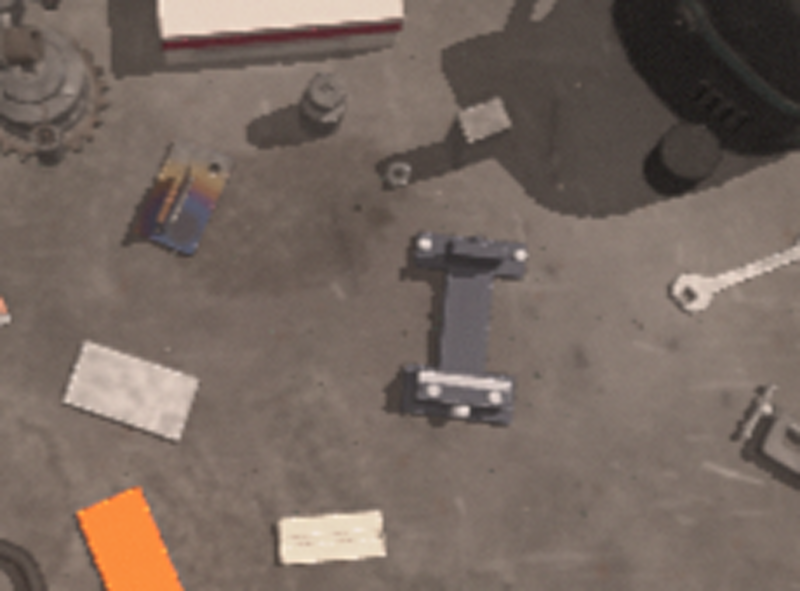

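View pics/s1.png

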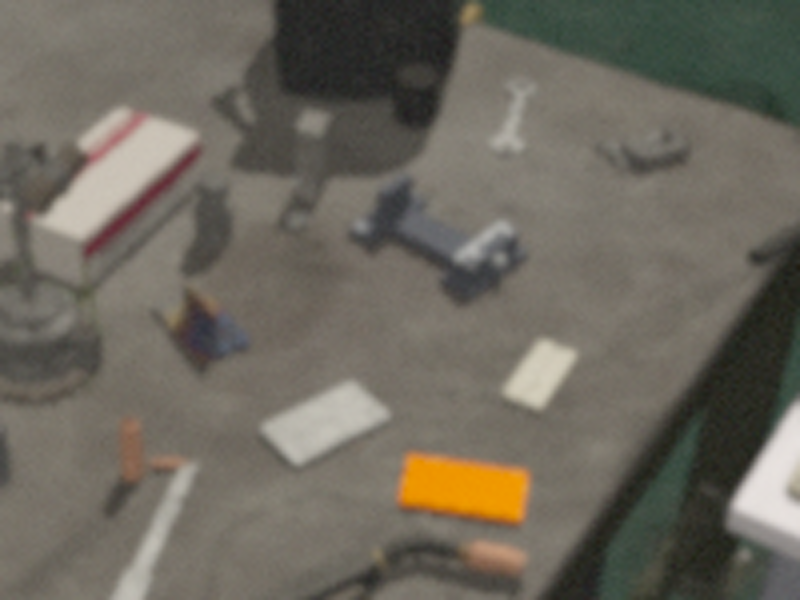

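The crops show the plate with corners near (85,342), (198,378), (180,440) and (65,403). The fixture is upright, with the lip at the bottom (465,385) and the stop at the top (470,250). The gauge top is at (485,120), the weight at (325,100), the tin at (688,155) and the bracket at (185,200).

```bash
python3 - <<'E'
import cv2,numpy as np
from h import *
t=cv2.imread("pics/top0.png").astype(int);s=cv2.imread("pics/scene0.png").astype(int)
def plate(n,im,box):
    x0,y0,x1,y1=box; c=im[y0:y1,x0:x1]; g=c.mean(2).astype(np.uint8)
    g=cv2.resize(g,None,fx=4,fy=4,interpolation=cv2.INTER_CUBIC)
    th,m=cv2.threshold(g,0,255,cv2.THRESH_OTSU)
    k=max(cv2.findContours(m,0,2)[0],key=cv2.contourArea)
    k=(k[:,0]+.5)/4-.5+[x0,y0]
    w=ray(n,k,.008)
    r=cv2.minAreaRect((w[:,:2]*1000).astype(np.float32)); print(n,"plate",th,r)
plate("top",t,(210,180,265,225)); plate("scene",s,(240,190,283,222))
# fixture mask
c=t[150:216,310:360]; m=(c[:,:,0]-c[:,:,2]>2)
for i in range(len(m)):
    j=np.where(m[i])[0]
    if len(j): print(150+i,310+j[0],310+j[-1],len(j),end=' | ')
for r in(175,180,185,190): print("\n",r,(t[r,316:350,0]-t[r,316:350,2]).tolist(), t[r,316:350].mean(1).astype(int).tolist())
E
```

```text
top plate 148.0 ((523.3156127929688, 279.076416015625), (116.58334350585938, 63.03077697753906), 69.68745422363281)
scene plate 145.0 ((523.9264526367188, 280.7707214355469), (118.48133087158203, 66.38672637939453), 69.5031509399414)

 175 [-23, -22, -22, -20, -22, -21, -23, -19, -16, -13, -12, -7, -2, -4, -3, -3, -3, -2, -3, -3, -4, -2, -3, -3, -4, -13, -21, -21, -22, -23, -22, -23, -23, -22] [104, 106, 104, 103, 102, 103, 102, 95, 70, 65, 66, 69, 90, 99, 100, 100, 97, 98, 98, 99, 101, 97, 103, 102, 102, 106, 108, 110, 111, 114, 118, 121, 120, 115]

 180 [-23, -23, -24, -22, -21, -21, -21, -14, -13, -13, -9, -3, -2, -5, -3, -4, -3, -4, -3, -4, -3, -2, -2, -3, -8, -17, -22, -22, -21, -21, -20, -21, -23, -20] [110, 110, 103, 103, 101, 101, 91, 68, 63, 66, 64, 75, 103, 102, 100, 100, 99, 98, 98, 100, 100, 101, 103, 104, 103, 104, 107, 108, 108, 107, 110, 116, 116, 115]

 185 [-20, -25, -24, -23, -21, -21, -20, -14, -12, -11, -7, -3, -3, -3, -4, -3, -3, -2, -3, -3, -3, -3, -3, -4, -12, -22, -20, -22, -22, -22, -21, -23, -21, -19] [91, 102, 105, 104, 103, 103, 94, 68, 64, 63, 66, 84, 101, 102, 100, 100, 99, 100, 103, 103, 100, 100, 102, 103, 107, 107, 106, 108, 109, 110, 110, 110, 114, 113]

 190 [-21, -22, -21, -23, -21, -21, -18, -12, -14, -8, -4, -5, -3, -2, -4, -3, -3, -3, -1, -2, -4, -2, -3, -8, -17, -23, -23, -23, -21, -21, -22, -22, -22, -21] [106, 104, 103, 106, 107, 105, 94, 67, 63, 59, 74, 105, 103, 101, 101, 99, 102, 100, 102, 103, 103, 101, 103, 104, 107, 110, 110, 107, 108, 111, 110, 111, 112, 113]
```

```bash
python3 - <<'E'
import cv2,numpy as np
from h import *
t=cv2.imread("pics/top0.png").astype(np.float32)
f=cv2.GaussianBlur(t,(3,3),0.6); BR=f[:,:,0]-f[:,:,2]; G=f.mean(2)
def cross(a,th,up,xs):
    for i in range(len(a)-1):
        if (a[i]-th)*(a[i+1]-th)<=0 and (a[i+1]>a[i])==up: return xs[i]+(th-a[i])/(a[i+1]-a[i])
L=[];Rr=[]
for r in range(173,198):
    xs=np.arange(318,350)
    l=cross(G[r,318:335],84,True,xs); e=cross(BR[r,334:350],-12.5,False,np.arange(334,350))
    if l: L.append((l,r))
    if e: Rr.append((e,r))
for q in(L,Rr):
    w=ray("top",np.array(q),.016)[:,:2]
    p=np.polyfit(w[:,0],w[:,1],1); res=w[:,1]-np.polyval(p,w[:,0])
    k=abs(res)<.003; p=np.polyfit(w[k,0],w[k,1],1); print("edge slope",p[0],"deg",np.degrees(np.arctan(p[0])),"y at .57",np.polyval(p,.57),k.sum(),res[k].std())
# columns profiles
for c in list(range(322,352,3)):
    print(c,[int(v) for v in BR[152:216,c]]); print("   G",[int(v) for v in G[152:216,c]])
E
```

```text
edge slope -0.15643395573384353 deg -8.89094755998121 y at .57 -0.01547635289524775 20 0.0013268568769745684
edge slope -0.1530167692952967 deg -8.699734985061314 y at .57 -0.05862681273597789 24 0.0007006206086463598
322 [-22, -22, -22, -21, -16, -8, -10, -17, -18, -12, -4, -2, -2, -3, -4, -9, -12, -13, -15, -20, -21, -21, -22, -21, -20, -20, -20, -20, -20, -20, -20, -20, -20, -19, -18, -19, -18, -18, -17, -17, -18, -19, -15, -7, -10, -17, -18, -15, -8, -7, -8, -5, -3, -3, -3, -2, -4, -11, -17, -19, -21, -21, -21, -21]
   G [108, 106, 105, 105, 106, 115, 143, 194, 198, 153, 108, 90, 71, 63, 62, 63, 66, 68, 74, 91, 101, 104, 104, 101, 99, 98, 100, 97, 91, 92, 98, 101, 99, 92, 90, 89, 90, 89, 91, 91, 92, 94, 93, 99, 133, 193, 200, 173, 127, 122, 124, 115, 94, 64, 61, 67, 68, 72, 90, 97, 102, 103, 103, 103]
325 [-22, -22, -22, -21, -18, -10, -3, -3, -3, -2, -1, -2, -3, -3, -4, -8, -13, -14, -13, -13, -13, -13, -14, -13, -12, -12, -13, -13, -12, -10, -12, -10, -7, -9, -9, -9, -9, -9, -8, -7, -8, -8, -6, -5, -8, -15, -18, -17, -13, -16, -17, -13, -7, -5, -3, -2, -3, -6, -12, -13, -15, -1
[... 4397 characters left out ...]
13, 109, 106, 111, 104, 102, 104, 104, 106, 111, 113, 112]
349 [-23, -22, -22, -23, -24, -23, -23, -17, -7, -8, -16, -19, -14, -6, -3, -4, -4, -7, -15, -22, -23, -22, -22, -22, -21, -21, -21, -21, -21, -21, -22, -22, -21, -20, -21, -21, -21, -21, -21, -22, -23, -23, -22, -23, -22, -21, -20, -21, -21, -20, -21, -21, -21, -20, -20, -21, -21, -22, -22, -22, -22, -21, -20, -21]
   G [122, 122, 120, 122, 124, 124, 122, 114, 107, 130, 183, 195, 162, 116, 103, 101, 99, 95, 101, 119, 124, 121, 118, 116, 114, 113, 112, 113, 114, 114, 115, 116, 114, 113, 112, 112, 111, 112, 112, 112, 113, 114, 115, 115, 114, 110, 109, 109, 109, 109, 110, 109, 108, 107, 108, 109, 111, 112, 114, 116, 117, 116, 114, 111]
```

```bash
python3 - <<'E'
import numpy as np
from h import *
yaw=np.radians(-8.8); ux=np.array([np.cos(yaw),np.sin(yaw)]); uy=np.array([-ux[1],ux[0]])
for nm,uv,z,fx in[("far",(346,159.15),.01,.089),("far",(343,158.8),.01,.089),("far",(328,157.16),.01,.089),("nearfront",(346,197.5),.01,-.039),("nearfront",(343,197.05),.01,-.039),("nearback",(346,211.45),0,-.085),("nearback",(328,210.3),0,-.085),("farin",(346,169.8),0,.055),("lipfront",(331,197.3),.0375,-.0499),("lipfront",(337,198.2),.0375,-.0499)]:
    w=ray("top",uv,z)[0,:2]; o=w-fx*ux
    # slide along uy to reach centreline y=-.03705+tan(yaw)*(x-.57)
    c=np.array([.57,-.03705]); print(nm,"s along",np.round(((o-c)@ux)*1000,1),"lateral",np.round((w-c)@uy*1000,1))
# right/left foot edges z=.01: row 160-165, 200-205
import cv2
t=cv2.GaussianBlur(cv2.imread("pics/top0.png").astype(np.float32),(3,3),.6);BR=t[:,:,0]-t[:,:,2]
for r in(164,165,166,167,202,204,206,208):
    print(r,[int(v) for v in BR[r,312:356]])
E
```

```text
far s along 2.6 lateral -34.3
far s along 2.6 lateral -24.3
far s along 2.2 lateral 25.4
nearfront s along 2.0 lateral -45.2
nearfront s along 2.3 lateral -35.4
nearback s along 3.9 lateral -51.0
nearback s along 0.3 lateral 7.4
farin s along 3.0 lateral -39.2
lipfront s along 2.6 lateral 7.4
lipfront s along 2.0 lateral -11.8
164 [-22, -22, -21, -21, -19, -15, -10, -5, -2, -2, -2, -2, -3, -3, -4, -3, -3, -4, -3, -3, -4, -4, -3, -3, -3, -2, -3, -3, -3, -3, -2, -2, -2, -2, -2, -5, -10, -14, -17, -18, -21, -22, -23, -22]
165 [-22, -22, -21, -21, -19, -14, -11, -6, -3, -3, -3, -3, -3, -3, -4, -3, -3, -4, -4, -3, -3, -4, -3, -3, -3, -2, -2, -3, -3, -4, -3, -2, -2, -2, -2, -3, -4, -6, -11, -17, -22, -22, -22, -22]
166 [-22, -22, -20, -19, -17, -13, -12, -9, -5, -4, -4, -4, -4, -4, -3, -3, -3, -3, -3, -2, -2, -3, -3, -2, -2, -2, -3, -3, -2, -3, -3, -3, -3, -3, -3, -3, -3, -3, -8, -17, -21, -22, -22, -22]
167 [-22, -22, -20, -15, -14, -14, -14, -12, -10, -9, -9, -9, -8, -8, -7, -5, -4, -3, -3, -2, -2, -2, -2, -2, -2, -2, -3, -3, -2, -2, -3, -2, -3, -4, -2, -2, -3, -4, -8, -18, -21, -21, -21, -21]
202 [-13, -14, -12, -8, -5, -4, -4, -4, -4, -4, -8, -15, -19, -17, -11, -6, -4, -4, -4, -4, -4, -4, -3, -2, -3, -5, -5, -6, -10, -14, -16, -14, -11, -10, -9, -9, -16, -21, -22, -22, -22, -22, -22, -22]
204 [-14, -13, -12, -8, -3, -3, -4, -4, -3, -3, -3, -5, -7, -7, -5, -3, -3, -3, -4, -4, -3, -3, -3, -2, -2, -2, -3, -5, -11, -17, -19, -15, -8, -4, -5, -9, -17, -21, -22, -21, -21, -22, -24, -24]
206 [-14, -13, -11, -7, -3, -3, -3, -4, -3, -3, -3, -3, -3, -3, -3, -4, -4, -5, -8, -9, -10, -10, -9, -6, -4, -3, -5, -6, -6, -6, -8, -6, -5, -3, -4, -10, -18, -20, -20, -19, -19, -21, -22, -23]
208 [-17, -15, -14, -10, -9, -8, -6, -6, -5, -4, -4, -4, -3, -3, -3, -4, -4, -8, -13, -16, -18, -19, -15, -6, -3, -3, -3, -4, -4, -4, -3, -3, -3, -4, -5, -12, -20, -21, -21, -21, -21, -22, -22, -22]
```

```bash
cat >> h.py <<'E'
YAW=np.radians(-8.8); O=np.array([.5724,-.0374,0]); ZG=-.004
fx=np.array([np.cos(YAW),np.sin(YAW),0]); fy=np.array([-fx[1],fx[0],0]); ez=np.array([0,0,1.])
PL=np.array([.5235,.2797]); PA=np.radians(69.7)
def q(x,n):
    z=-n; return R.from_matrix(np.c_[x,np.cross(z,x),z]).as_quat()
def grasp(s,z): return np.array([*PL,z]), q(s*np.array([np.cos(PA),np.sin(PA),0]),ez)
def pose(th,tlx,blz,s,ex=0,dy=0,zg=ZG):
    """plate tilted th deg, top corner of lip end at fixture x tlx, bottom corner blz above seat"""
    th=np.radians(th); d=np.cos(th)*fx+np.sin(th)*ez; n=-np.sin(th)*fx+np.cos(th)*ez
    bl=O+fx*(tlx+.008*np.sin(th))+fy*dy+ez*(.016+blz)
    o=q(s*d,n); return bl+.0575*d-R.from_quat(o).apply([ex,0,zg]),o
E
python3 - <<'E'
from h import *
for uv,z,l in[((350.5,166),.01,-52),((347.4,204),.01,-52),((315,204),.01,52),((317.9,163),.01,52)]:
    w=ray("top",uv,z)[0]-O; print("lat",round(w@fy*1000,1),"expect",l,"along",round(w@fx*1000))
for nm,uv,z in[("gauge",(339.4,124.5),.09),("weight",(293,119),.07),("bracket",(254,148),0),("tin",(398,134),.062)]: print(nm,ray("top",uv,z)[0].round(3))
for s in(1,-1):
    print(s)
    for p in(grasp(s,.15),grasp(s,ZG),pose(28,-.04,.12,s),pose(28,-.04,0,s),pose(28,-.0584,0,s),pose(0,-.0584,0,s),pose(0,-.0584,.15,s)):
        j=ctrl.ik(*p); print(p[0].round(3),None if j is None else np.round(j,2))
E
```

```text
lat -51.0 expect -52 along 68
lat -51.5 expect -52 along -60
lat 52.6 expect 52 along -73
lat 56.7 expect 52 along 65
gauge [ 0.749 -0.054  0.09 ]
weight [0.779 0.09  0.07 ]
bracket [0.707 0.22  0.   ]
tin [ 0.72  -0.245  0.062]
1
[0.524 0.28  0.15 ] [ 0.25  0.55 -1.08  1.61  0.5   1.29 -1.27]
[ 0.524  0.28  -0.004] [ 0.1   0.68 -0.87  1.73  0.6   1.02 -1.34]
[ 0.589 -0.04   0.159] [ 0.83  0.07 -0.91  2.05  0.28  0.59 -1.98]
[ 0.589 -0.04   0.039] [ 0.38  0.24 -0.48  2.16  0.64  0.35 -2.35]
[ 0.57  -0.037  0.039] [ 0.36  0.2  -0.47  2.2   0.62  0.34 -2.34]
[ 0.572 -0.037  0.012] [ 0.38  0.49 -0.48  1.79  0.27  0.93 -1.94]
[ 0.572 -0.037  0.162] [ 0.44  0.32 -0.55  1.67  0.17  1.2  -1.87]
-1
[0.524 0.28  0.15 ] [ 0.33  0.65 -1.24  1.61  0.63  1.35  1.79]
[ 0.524  0.28  -0.004] [ 0.32  0.94 -1.25  1.72  0.96  1.23  1.61]
[ 0.589 -0.04   0.159] [ 0.6   0.04 -0.68  2.06  0.24  0.58  1.18]
[ 0.589 -0.04   0.039] [ 0.83  0.36 -0.97  2.14  0.97  0.47  0.57]
[ 0.57  -0.037  0.039] [ 0.74  0.28 -0.87  2.19  0.86  0.41  0.62]
[ 0.572 -0.037  0.012] [ 0.53  0.54 -0.67  1.78  0.4   0.96  1.11]
[ 0.572 -0.037  0.162] [ 0.59  0.35 -0.73  1.66  0.25  1.22  1.22]
```

```bash
python3 - <<'E'
from h import *
s=-1
ctrl.move_ptp(*grasp(s,.08)); print(ctrl.read_clock(),ctrl.read_ft_force())
p,o=grasp(s,ZG); print(ctrl.move_straight(p,o,velocity=.08,max_force=10))
print(ctrl.read_ee_pos(),ctrl.read_ft_force()); ctrl.clamp(100)
print("gap",ctrl.read_finger_gap(),ctrl.read_grip_force(),ctrl.read_ee_pos(),ctrl.read_ft_force())
p[2]=.10; ctrl.move_straight(p,o); print(ctrl.read_finger_gap(),ctrl.read_ft_force(),ctrl.read_clock(),ctrl.read_joints())
for n in("scene","top"): cv2.imwrite(f"pics/{n}2.png",ctrl.get_image(n)[:,:,::-1])
a=cv2.imread("pics/scene2.png")[120:270,180:380];b=cv2.imread("pics/top2.png")[130:280,160:360]
cv2.imwrite("pics/c2.png",cv2.resize(np.hstack([a,b]),(800,300),interpolation=cv2.INTER_CUBIC))
E
```

```text
3.2667 [ 0.18840324 -0.15222202  0.27616822]
False
[ 0.52376466  0.27996882 -0.0034635 ] [-0.73189272 -1.11475202  1.01219922]
gap 0.0584866782016382 105.60703039169312 [ 0.52362396  0.28001852 -0.00258985] [-4.13221124 -3.66552433 13.14702937]
0.05865325483155174 [-0.7519218   0.57566193 -5.64983489] 5.6917 [ 0.33728747  0.74865903 -1.26625336  1.65423773  0.73813968  1.30462347
  1.72271986]
```

View pics/c2.png

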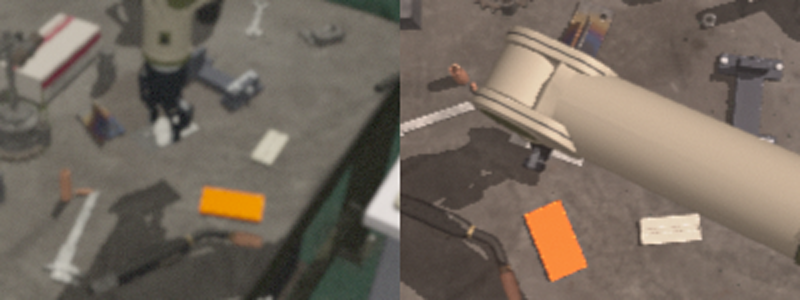

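The plate is lifted in the gripper: the scene half shows it grey between the fingers at (165,130), and 5.6 N of weight is felt. Next I'll carry it to the fixture, tilt it and feel for the seat.

```bash
sed -i 's/ZG=-.004/ZG=-.0027/' h.py; python3 - <<'E'
from h import *
s=-1
ctrl.move_ptp(*pose(28,-.038,.09,s)); print(ctrl.read_clock(),ctrl.read_ee_pos(),pose(28,-.038,.09,s)[0],ctrl.read_finger_gap())
ctrl.move_straight(*pose(28,-.038,.012,s),velocity=.08)
print(ctrl.read_ft_force(),ctrl.read_wrist_torque())
for n in("scene","top"): cv2.imwrite(f"pics/{n}3.png",ctrl.get_image(n)[:,:,::-1])
a=cv2.imread("pics/scene3.png")[110:210,240:340];b=cv2.imread("pics/top3.png")[140:240,285:385]
cv2.imwrite("pics/c3.png",cv2.resize(np.hstack([a,b]),(800,400),interpolation=cv2.INTER_CUBIC))
E
```

```text
7.025 [ 0.59027876 -0.03847424  0.13085928] [ 0.58998338 -0.04012205  0.13061066] 0.058445606235956946
[-0.1316226  -0.45881209 -5.72661268] [0.14549808 1.03562144 0.01524846]
```

View pics/c3.png

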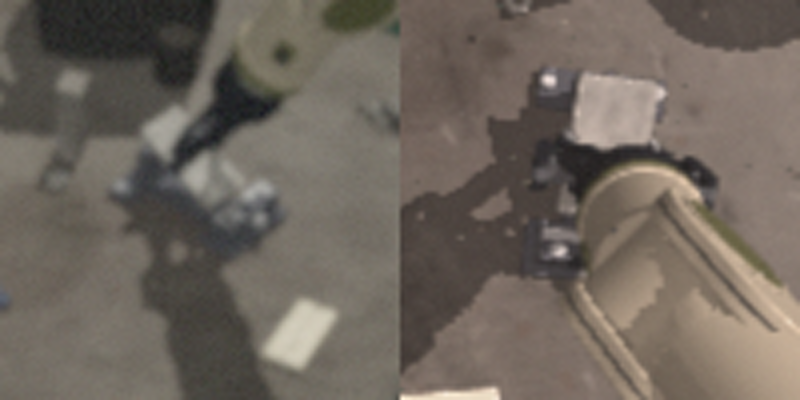

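The plate is tilted above the fixture. In the top half its raised end has corners at about (580,72) and (662,85). I'll compare those with the predicted corners to check lateral position and tilt.

```bash
python3 - <<'E'
from h import *
t=cv2.imread("pics/top3.png"); g=t.mean(2).astype(np.uint8)
G=cv2.resize(g[150:185,322:360],None,fx=4,fy=4,interpolation=cv2.INTER_CUBIC)
th,m=cv2.threshold(G,145,255,0); k=max(cv2.findContours(m,0,2)[0],key=cv2.contourArea)[:,0]
k=(k+.5)/4-.5+[322,150]
box=cv2.boxPoints(cv2.minAreaRect(k.astype(np.float32))); print(box.round(1))
a=np.radians(28);d=np.cos(a)*fx+np.sin(a)*ez;n=-np.sin(a)*fx+np.cos(a)*ez
o=O+fx*(-.038+.008*np.sin(a))+ez*(.016+.012)
tr=[o+.115*d+.008*n+e*.031*fy for e in(1,-1)]; print("pred",proj("top",tr).round(1),tr[0][2])
for z,pt in[(tr[0][2],p) for p in box]:
    w=ray("top",pt,z)[0]-O; print("x",round(w@fx*1000,1),"y",round(w@fy*1000,1))
# side edges at sloped heights: plane intersection
K,Rm,tt=cam("top"); c=-Rm.T@tt
dr=np.c_[k,np.ones(len(k))]@np.linalg.inv(K).T@Rm; P0=o+.008*n
P=c+dr*(((P0-c)@n)/(dr@n))[:,None]; u=(P-P0)@d; v=(P-P0)@fy
for lo in range(65,115,6):
    b=(u>lo/1e3)&(u<lo/1e3+.006); 
    if b.sum(): print(lo,"y",round(v[b].min()*1e3,1),round(v[b].max()*1e3,1))
print("end u",u.max()*1e3)
E
```

```text
[[327.2 175.1]
 [329.8 157.4]
 [351.5 160.5]
 [349.  178.2]]
pred [[329.5 158.2]
 [349.5 160.5]] 0.08905281046324887
x 8.8 y 33.1
x 66.0 y 30.5
x 64.2 y -37.2
x 7.2 y -34.1
65 y -31.3 27.5
71 y -30.3 28.4
77 y -31.3 29.3
83 y -30.7 30.1
89 y -31.1 29.2
95 y -31.0 -29.8
101 y -34.3 29.9
107 y -37.4 29.5
113 y -31.8 28.2
end u 116.713542658338
```

```bash
python3 - <<'E'
from h import *
s=-1
p,o=pose(28,-.038,.012,s); e=ctrl.read_ee_pos(); print("pos err",(np.array(e)-p)*1e3)
print(ctrl.move_straight(*pose(28,-.038,-.006,s),velocity=.012,max_force=4))
e=np.array(ctrl.read_ee_pos()); b=e[2]-pose(28,-.038,0,s)[0][2]; print("contact blz mm",b*1e3,ctrl.read_ft_force(),ctrl.read_clock(),"lat",(e-pose(28,-.038,0,s)[0])@fy*1e3)
E
```

```text
pos err [ 0.33779114 -0.09762521  0.50690778]
True
contact blz mm -1.0770340003880274 [ 3.72827715 -1.47525666  1.3735109 ] 9.2917 lat 0.021702567058336515
```

```bash
python3 - <<'E'
from h import *
s=-1
ctrl.move_straight(*pose(28,-.038,0,s),velocity=.02); f0=np.array(ctrl.read_ft_force())
print("f0",f0,ctrl.read_wrist_torque())
x=-.038
while x>-.0475:
    x-=.002; r=ctrl.move_straight(*pose(28,x,0,s),velocity=.02,max_force=9); f=np.array(ctrl.read_ft_force())-f0
    print(round(x*1e3,1),"act",round((np.array(ctrl.read_ee_pos())-pose(28,0,0,s)[0])@fx*1e3,2),"F",(f@fx).round(1),(f@fy).round(1),f[2].round(1),r)
    if r: break
print(ctrl.read_clock())
E
```

```text
f0 [-0.32156107  0.61264144 -3.31436125] [ 0.13840299  0.65856936 -0.00098166]
-40.0 act -40.47 F 0.1 -1.1 -0.6 False
-42.0 act -42.36 F -0.2 -0.1 -1.2 False
-44.0 act -44.28 F 0.6 0.2 -1.2 False
-46.0 act -46.24 F -0.0 -0.4 -0.3 False
-48.0 act -48.2 F -0.3 -0.2 -1.0 False
10.8167
```

```bash
python3 - <<'E'
from h import *
s=-1
f0=np.array(ctrl.read_ft_force())
x=-.048
while x>-.065:
    x-=.001; r=ctrl.move_straight(*pose(28,x,0,s),velocity=.012,max_force=10); f=np.array(ctrl.read_ft_force())-f0
    print(round(x*1e3,1),"act",round((np.array(ctrl.read_ee_pos())-pose(28,0,0,s)[0])@fx*1e3,2),"F",(f@fx).round(1),(f@fy).round(1),f[2].round(1),r)
    if f@fx>11.5 or abs(f[2])>8 or r: break
print(ctrl.read_clock(),ctrl.read_wrist_torque())
E
```

```text
-49.0 act -49.01 F 1.5 -0.3 -0.0 False
-50.0 act -50.03 F 0.7 -1.5 -0.1 False
-51.0 act -50.97 F 1.5 0.5 -0.1 False
-52.0 act -51.44 F 4.8 -1.2 0.0 False
-53.0 act -52.29 F 6.3 -1.1 1.1 False
-54.0 act -53.15 F 7.3 -1.3 1.1 False
-55.0 act -54.05 F 6.6 -0.6 1.2 False
-56.0 act -54.94 F 7.1 -0.7 1.6 False
-57.0 act -55.85 F 7.2 -0.3 0.4 False
-58.0 act -56.73 F 8.2 -1.0 0.4 False
-59.0 act -57.61 F 8.3 -0.9 0.5 False
-60.0 act -58.4 F 8.3 -2.4 1.4 False
-61.0 act -58.82 F 11.6 -1.1 0.2 False
14.0667 [-0.35860515 -1.32249521  0.00157501]
```

The plunger was felt at about -51.4 mm and its end at about -58.6 mm, which is 7 mm of travel at 11.6 N. Now I'll swing the raised end down while keeping the push on.

```bash
python3 - <<'E'
from h import *
s=-1; x=-.061; bz=0.
for th in(25,22,19,16,13,10,7.5,5,3,2):
    r=ctrl.move_straight(*pose(th,x,bz,s),velocity=.02,max_force=15)
    f=np.mean([ctrl.read_ft_force() for _ in range(3)],0); e=np.array(ctrl.read_ee_pos())-pose(th,0,0,s)[0]
    print(th,round(x*1e3,1),"act",(e@fx*1e3).round(2),(e[2]*1e3).round(2),"F",(f@fx).round(1),(f@fy).round(1),f[2].round(1),"M",np.round(ctrl.read_wrist_torque(),2),r,round(ctrl.read_clock(),1))
    if r or f@fx>18 or f[2]>8 or f[2]<-18: print("stop");break
    if f@fx<9.5: x-=.0006
    elif f@fx>13: x+=.0005
E
```

```text
25 -61.0 act -58.63 1.48 F 11.4 -1.5 -3.1 M [-0.52 -1.46 -0.03] False 14.4
22 -61.0 act -58.5 1.42 F 11.0 -1.2 -4.7 M [-0.45 -1.66  0.01] False 14.7
19 -61.0 act -58.41 1.36 F 10.7 -0.2 -5.1 M [-0.51 -1.69  0.02] False 14.9
16 -61.0 act -58.27 1.3 F 11.9 -0.0 -5.0 M [-0.49 -1.85 -0.02] False 15.2
13 -61.0 act -58.24 1.17 F 10.5 -1.2 -5.5 M [-0.45 -1.94  0.  ] False 15.6
10 -61.0 act -58.14 1.07 F 11.0 -0.7 -5.4 M [-0.49 -2.11  0.01] False 15.8
7.5 -61.0 act -58.12 0.95 F 11.9 -0.6 -6.2 M [-0.42 -2.15  0.04] False 16.1
5 -61.0 act -58.07 0.86 F 11.3 0.2 -5.2 M [-0.45 -2.26  0.01] False 16.4
3 -61.0 act -58.06 0.79 F 11.5 0.3 -5.8 M [-0.48 -2.37  0.11] False 16.6
2 -61.0 act -58.04 0.84 F 12.6 -1.2 -6.3 M [-0.37 -2.45  0.05] False 16.9
```

```bash
python3 - <<'E'
from h import *
s=-1; x=-.061
def rep(t,th=0):
    f=np.mean([ctrl.read_ft_force() for _ in range(3)],0); e=np.array(ctrl.read_ee_pos())-pose(th,0,0,s)[0]
    print(t,"act",(e@fx*1e3).round(2),(e[2]*1e3).round(2),"F",(f@fx).round(1),(f@fy).round(1),f[2].round(1),"M",np.round(ctrl.read_wrist_torque(),2),round(ctrl.read_clock(),1)); return f
rep(ctrl.move_straight(*pose(0,x,0,s),velocity=.02,max_force=12))
bz=0
while bz>-.004:
    bz-=.0005; r=ctrl.move_straight(*pose(0,x,bz,s),velocity=.01,max_force=12); f=rep((round(bz*1e3,1),r))
    if r or f[2]>3: break
for n in("scene","top"): cv2.imwrite(f"pics/{n}4.png",ctrl.get_image(n)[:,:,::-1])
a=cv2.imread("pics/scene4.png")[110:210,240:340];b=cv2.imread("pics/top4.png")[140:240,285:385]
cv2.imwrite("pics/c4.png",cv2.resize(np.hstack([a,b]),(800,400),interpolation=cv2.INTER_CUBIC))
E
```

```text
False act -57.96 0.7 F 11.1 -0.3 -5.9 M [-0.45 -2.47  0.07] 17.1
(-0.5, False) act -57.99 0.44 F 10.5 -0.8 -4.2 M [-0.43 -2.41  0.12] 17.4
(-1.0, False) act -57.93 0.25 F 9.4 -1.3 -1.1 M [-0.53 -2.12  0.08] 17.6
(-1.5, False) act -57.92 0.21 F 8.1 -0.4 4.3 M [-0.57 -1.49  0.13] 17.9
```

View pics/c4.png

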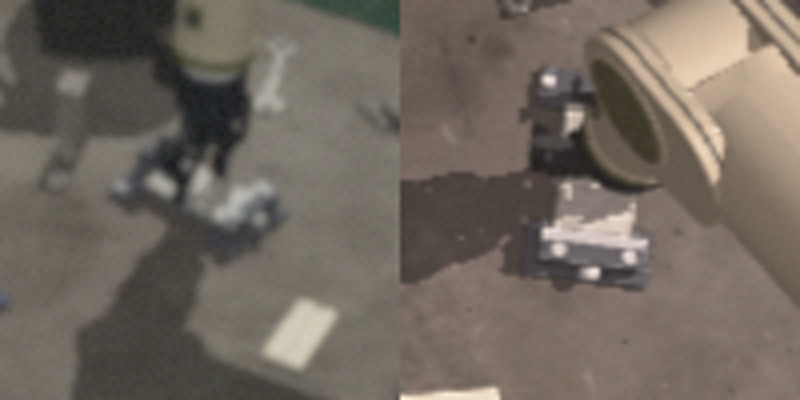

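The images show the plate lying under the lip and behind the stop, and contact with the seat was felt at seat height. I'll ease off, release, retreat and check.

```bash
python3 - <<'E'
from h import *
s=-1
ctrl.move_straight(*pose(0,-.0575,-.0013,s),velocity=.01,max_force=12)
e=np.array(ctrl.read_ee_pos())-pose(0,0,0,s)[0]; print("act",e@fx*1e3,e[2]*1e3,ctrl.read_ft_force())
ctrl.let_go(); print(ctrl.read_finger_gap(),ctrl.read_ft_force())
ctrl.move_straight(*pose(0,-.0575,.14,s),velocity=.1)
ctrl.move_ptp([.40,-.25,.30],pose(0,0,0,s)[1]); print(ctrl.read_clock(),ctrl.read_ft_force())
for n in("scene","top"): cv2.imwrite(f"pics/{n}5.png",ctrl.get_image(n)[:,:,::-1])
a=cv2.imread("pics/scene5.png")[120:190,250:340];b=cv2.imread("pics/top5.png")[148:218,290:380]
cv2.imwrite("pics/c5.png",cv2.resize(np.hstack([a,b]),(800,311),interpolation=cv2.INTER_CUBIC))
E
```

```text
act -57.75838999954676 0.21167018104447516 [-0.66664838 -0.56985207  6.21530436]
0.08539863927864823 [0.36300445 0.10214414 0.14516107]
21.3833 [ 0.27935282  0.12670076 -0.24573594]
```

View pics/c5.png

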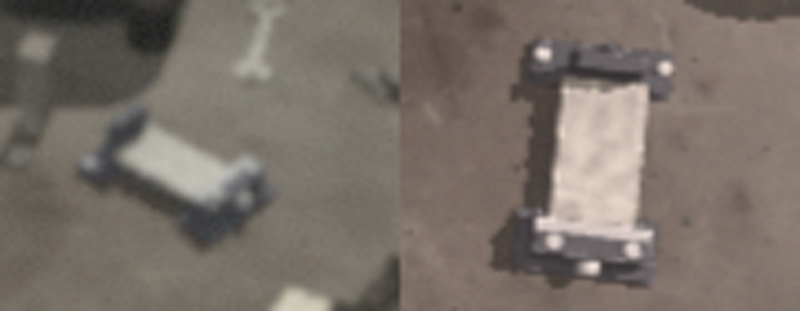

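The plate lies between the lip and the stop in both views, with its far edge in the top half at about (600,82). A last numeric check on flatness comes before handing in.

```bash
python3 - <<'E'
from h import *
k=800/180
for h in(.024,.034): print(h,(proj("scene",[O+.0584*fx+e*.031*fy+h*ez for e in(1,-1)])-[250,120])*k,(proj("top",[O+.0584*fx+e*.031*fy+h*ez for e in(1,-1)])-[290,148])*k+[400,0])
print("near scene",(proj("scene",[O-.0499*fx+.031*fy+.024*ez])-[250,120])*k)
a=cv2.imread("pics/top0.png").astype(int);b=cv2.imread("pics/top5.png").astype(int)
for n,(u,v) in dict(gauge=(339,125),weight=(292,120),bracket=(253,150),tin=(398,134)).items(): print(n,abs(a-b)[v-12:v+12,u-14:u+14].mean().round(1))
E
```

```text
0.024 [[112.30148952 152.39732885]
 [151.04159645 125.72804464]] [[560.51789941  74.49652437]
 [644.77346543  84.44284342]]
0.034 [[112.7845432  144.3219582 ]
 [151.64766121 117.71226964]] [[562.65867323  71.22231533]
 [647.56478754  81.23685712]]
near scene [[198.3805546 197.7912834]]
gauge 1.9
weight 1.8
bracket 1.6
tin 1.9
```

Measured corners match a flat plate: (120,152) and (150,125) in the scene view, (560,80) and (646,85) in the top view. The bystanders are unchanged.

```bash
python3 -c "
from rig import ctrl
print(ctrl.hand_in(), ctrl.read_clock())"
```

```text
the job is handed in; nothing more can be done
the job is handed in; nothing more can be done
```

The plate is in the fixture, flat on the seat between the lip and the end stop as far as the images and seat contact show; it was pushed in at 28° until the plunger reached its end at about 12 N, released, and the job handed in with the clock at about 21 s and the tin, weight, bracket and gauge unmoved.

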